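# Sweep the bar offcuts into the scrap pan and shut its gate

## Robot

A 6-joint arm with a two-finger parallel gripper is mounted at the origin on the work surface. World frame = base frame: x ahead of the robot, y to its left, z up, the work surface at z = 0. Lengths are in mm, angles in degrees, forces in N, time in s.
With the tool pointing down it reaches from about 350 to 850 mm from the base axis. Payload 8.1 kg.
Tool frame: the origin (TCP) lies on the centre line of the jaws, within the pads' length; the fingertips stand 19 mm ahead of it and the grasp point (between the pads) is the TCP; y points along the fingers, z is the direction in which the jaws open and shut, and the axes are right-handed (so a half turn about y gives the same grasp; the last joint's range is limited). The gripper opens to 85 mm and grips with 20 to 120 N. Pads are 22 mm wide; open, the fingers measure 114 mm over their backs; the gripper's body (76 mm by 85 mm) begins 54 mm behind the grasp point. The pads swing forward as they close: fully open they stand 13 mm farther back than shut.
Start: joints at [-72.789, 7.471, 85.268, -0, 87.261, -4.893], TCP at [225.8, -555.895, 250.292] pointing down, gripper open.
Joint ranges: [-169.43, 169.43], [-51.17, 129.36], [1.28, 143.12], [-76.62, 256.62], [0, 156.53], [-152.29, 152.29]. Speed limits (degrees/s): [136.94, 136.94, 159.86, 180, 180, 180].

## Interface

Orientations are given as [roll, pitch, yaw] about the fixed x, y, z axes, in that order (R = Rz(yaw) Ry(pitch) Rx(roll)).
In Python, from bench import * gives the robot as it stands.
- The arm moves only by the shell command python3 -m crank 'ROWS' [FORCE]. ROWS is JSON, a list of rows, each a list of 7 numbers: the shift along the tool's x, y, z in mm, then the turn, a rotation vector about the tool's x, y, z in rad, then the closure, from 0 (fully open) to 1 (shut). A call has 1 to 12 rows; each row is the pose to reach, as a shift and turn from the pose commanded when the call began, along the tool's axes at that moment; what a row does not reach only later rows make up. A row lasts 1/8 s, in which the tool goes at most 62.5 mm and 10.7 degrees, less where a joint would pass 70% of its speed; a pose out of reach is approached as far as the arm can. A call with a gripper value outside its range is refused whole. The fingers move at their own pace and stop on an object; FORCE is the grip in N (left out, the last holds). Time passes only in rows, so rows that repeat a pose let the fingers close. It gives the time, the measured TCP pose, the force and the opening at its end, in the units of the state.
- sense(): the state, without advancing time (a new reading comes with each control period).
- snapshot(name): name is "side" or "top"; returns (picture, depth): 384x512x3 uint8, red, green, blue; 384x512 float32, mm along the optical axis (not along the pixel's ray), 0 where there is no reading.
- camera_model(name): a dict with "K" (3x3 intrinsics, pixels), "R" (3x3) and "t" (3): a world point X has camera coordinates R X + t. Camera axes: x right, y down, z forward; pixel columns grow to the right and rows downward; lengths in mm; the calibration is good to about 2 mm. A picture is of the moment at which its call begins. camera_model takes no time and is no camera call.
- hand_in(): hands the job in, once; it reports no verdict.
The state is a dict: "time": time; "joint_pos": joint angles; "qd": joint speeds; "joint_efforts": joint torques, N m; "tool_pos": TCP position; "tcp_rot": TCP orientation; "ft_force": force on the tool from outside, world axes, zero at the start; "wrist_torque": the same for the moment, N m; "finger_gap": finger opening in mm.
Only numpy, scipy, OpenCV 4.12 (cv2) and the standard library are available. Lean on these libraries where they do the work, as an engineer would, in place of code of your own. Each camera call takes 0.05 s, during which the arm holds its last target.

## Task

Clear the jeweller's bench: with the hand sweeper, not the fingers, sweep all five steel offcuts into the three-walled scrap pan, then slide the pan's gate fully shut until it meets its stop, so that nothing can get out. Stand the sweeper upright back on its rubber mat, and leave the pliers, blocks, jar and cup where they are.

Things in the scene. Friction and masses are not known exactly. Their poses are not given: they have to be found in the camera images.
- sweeper: Hand sweeper: upright aluminium blade 140 mm wide (x), 12 thick, 40 high; at each end an 8 mm thick cheek reaches forward (+y, the sweeping side) to y = 36 mm; wooden foot behind, to y = -28 mm; square wooden handle 28 x 28 mm on its middle, 40 to 95 mm above the bottom edge. Origin: underside of the blade's centre, right below the handle. 280 g, stands by itself.
- mat: The sweeper's black rubber mat, fixed, 200 (x) x 110 (y) x 4 mm thick. Origin: centre of its underside, at bench level.
- pan: Fixed three-walled steel scrap pan, inside 200 mm wide (x -100 to 100) and 160 deep (y -80 to 80); walls 6 mm thick, 35 high; its floor is level with the bench, no step. The open mouth, at y = -80 mm, faces the pan's -y. Origin: centre of the pan at bench level. A 10 mm high guide for the gate runs from the mouth's +x end out to x = 331 mm.
- gate (a joint): The pan's gate, an aluminium strip 220 mm long, 5 thick, up to 32 high, sliding straight across in front of the mouth (at pan y = -85 mm). Value: travel in m towards the pan's -x; 0 fully open (leading end at pan x = 112 mm), 0.215 fully shut against its stop. Slight friction; stays where left.
- gate_post (a point): The gate's grip, an upright round wooden post, 16 mm in diameter, from 31 to 86 mm above the bench, standing on the gate 30 mm behind its leading end. This point is on its axis, 66 mm above the bench; it moves with the gate, at pan x = 142 mm minus the travel, pan y = -85 mm.
- offcut_square: Steel offcut, solid square bar 60 x 18 x 18 mm (long axis x), 70 to 120 g nominal. Origin: centre of its underside as it first lies.
- offcut_flat: Steel offcut, flat bar 62 x 28 x 14 mm (long axis x), 70 to 120 g nominal. Origin: centre of its underside as it first lies.
- offcut_angle: Steel offcut, L-section 60 x 24 x 24 mm high (long axis x), 70 to 120 g nominal. Origin: centre of its underside as it first lies.
- offcut_channel: Steel offcut, U-section 60 x 26 x 20 mm high (long axis x), 70 to 120 g nominal. Origin: centre of its underside as it first lies.
- offcut_tee: Steel offcut, T-section, stem up, 60 x 26 x 24 mm high (long axis x), 70 to 120 g nominal. Origin: centre of its underside as it first lies.
- pliers_a: Bystander: pliers lying flat, two black handles, 160 mm long, 16 mm high. Origin on its underside.
- doming_block: Bystander: 50 mm steel cube with dimples on top. Origin on its underside.
- jar: Bystander: round amber jar with steel cap, 56 mm across, 70 mm high. Origin on its underside.
- bench_block: Bystander: flat square steel block 80 x 80 x 20 mm. Origin on its underside.
- cup: Bystander: white cup, 70 mm across, 90 mm high. Origin on its underside.

How it is judged (in metres and radians):
On the way, in this order (a step that is already met when the one before it is completed fails the run):
1. the sweeper is taken away from its mat (horizontal distance between sweeper and mat above 0.09 m), for 0.1 s.
2. all five offcuts are in the pan (x of offcut_square in the frame of pan between -0.102 and 0.102 m and y of offcut_square in the frame of pan between -0.083 and 0.083 m and height (world z) of each of offcut_square, offcut_flat, offcut_angle, offcut_channel, offcut_tee below 0.045 m and x of offcut_flat in the frame of pan between -0.102 and 0.102 m and y of offcut_flat in the frame of pan between -0.083 and 0.083 m and x of offcut_angle in the frame of pan between -0.102 and 0.102 m and y of offcut_angle in the frame of pan between -0.083 and 0.083 m and x of offcut_channel in the frame of pan between -0.102 and 0.102 m and y of offcut_channel in the frame of pan between -0.083 and 0.083 m and x of offcut_tee in the frame of pan between -0.102 and 0.102 m and y of offcut_tee in the frame of pan between -0.083 and 0.083 m), for 0.2 s.
3. the gate is shut (value of joint gate above 0.207 m), for 0.2 s.
At the end, for the whole second after the job is handed in: All five offcuts lie between the pan's walls, behind the gate, which is shut to within 8 mm of its stop; the sweeper stands upright, at rest, back on its mat (its middle within 45 mm along and 40 mm across of the mat's middle, tilted by less than 0.1 rad) (all of step 2 and value of joint gate above 0.207 m and x of sweeper in the frame of mat between -0.045 and 0.045 m and y of sweeper in the frame of mat between -0.04 and 0.04 m and height (world z) of sweeper below 0.009 m and angle between sweeper's own z axis and vertical below 0.1 rad and linear speed of sweeper below 0.02 m/s); the robot touches nothing.
It fails at once if an offcut is handled with the fingers instead of the sweeper (contact force between the fingers and offcut_square above 1 N or contact force between the fingers and offcut_flat above 1 N or contact force between the fingers and offcut_angle above 1 N or contact force between the fingers and offcut_channel above 1 N or contact force between the fingers and offcut_tee above 1 N).
It fails at once if a bystander is moved by more than 30 mm (distance of any of pliers_a, doming_block, jar, bench_block, cup from where it was at the start of the episode above 0.03 m).
It also fails if it takes over 72 s, if anything falls off the work surface, if the arm or the gripper's body presses on something with over 40 N, if the wrist force passes 120 N, or if a joint passes its speed limit or range.

## Working session

There is one attempt and no reset: what is moved stays moved. The work goes in short steps, Python scripts to look and compute and a shell command to move; the robot and the scene stay as the last step left them, time stands still between calls to the robot, and variables do not carry over. Pictures are saved under pics/ and viewed, and the job is handed in when it is done.

```bash
mkdir -p pics
python3 - <<'E'
from bench import *
import cv2, json
s=sense()
print(s)
for n in ("top","side"):
    p,d=snapshot(n)
    import numpy as np
    np.save(f"pics/{n}0.npy",p); np.save(f"pics/{n}0d.npy",d)
    cv2.imwrite(f"pics/{n}0.png",cv2.resize(p[:,:,::-1],(800,600),interpolation=cv2.INTER_CUBIC))
    print(n,camera_model(n))
E
ls
```

```text
{'time': 0.0, 'joint_pos': array([-7.27883082e+01,  7.51638949e+00,  8.53306708e+01,  3.66668519e-04,
        8.72616563e+01, -4.89390038e+00]), 'qd': array([ 0.00708213, -0.01621898,  0.00937201, -0.0994734 , -0.07369392,
       -0.02478836]), 'joint_efforts': array([-1.47872379e-03, -5.69389379e+01, -5.00567830e+01, -3.32744858e-04,
        1.46666873e-02,  4.34074536e-05]), 'tool_pos': array([ 225.6470907 , -555.38458362,  249.21770917]), 'tcp_rot': array([-9.01082890e+01,  9.63957996e-03, -1.57894435e+02]), 'ft_force': array([ 0.12500148, -0.15113608, -0.2795853 ]), 'wrist_torque': array([0.05642687, 0.00085848, 0.04773578]), 'finger_gap': 85.36565999209836}
top {'K': array([[437.83406718,   0.        , 259.69622384],
       [  0.        , 437.83406718, 194.87015918],
       [  0.        ,   0.        ,   1.        ]]), 'R': array([[ 0.00397298, -0.99996027, -0.00797989],
       [-0.99278851, -0.00298812, -0.11984174],
       [ 0.11981313,  0.00839847, -0.99276094]]), 't': array([ -17.18058728,  536.90613976, 1104.61506405])}
side {'K': array([[356.54941408,   0.        , 259.82597361],
       [  0.        , 356.54941408, 186.82465979],
       [  0.        ,   0.        ,   1.        ]]), 'R': array([[ 0.98780649, -0.15376157, -0.02440746],
       [-0.10466342, -0.53980076, -0.83526086],
       [ 0.11525585,  0.82763066, -0.54931191]]), 't': array([-528.65478295,  104.19066973,  780.48051162])}
pics
```

View pics/top0.png

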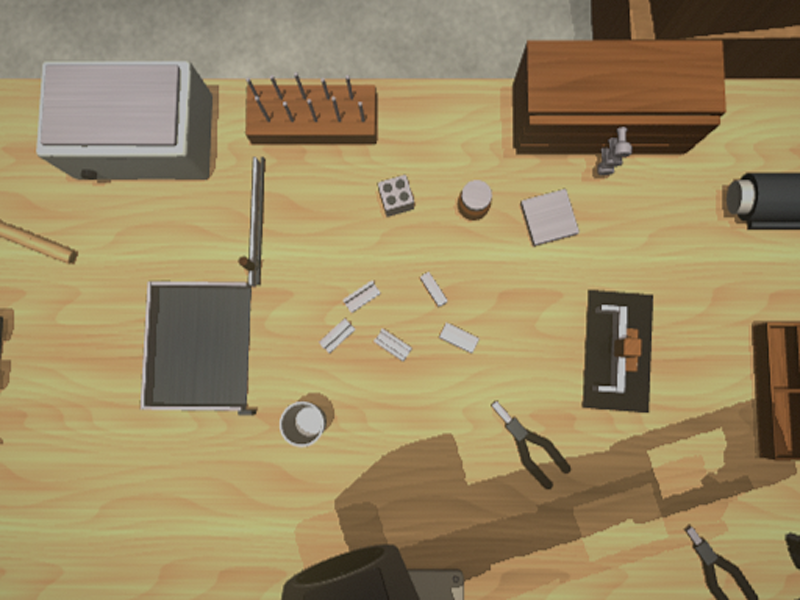

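View pics/side0.png

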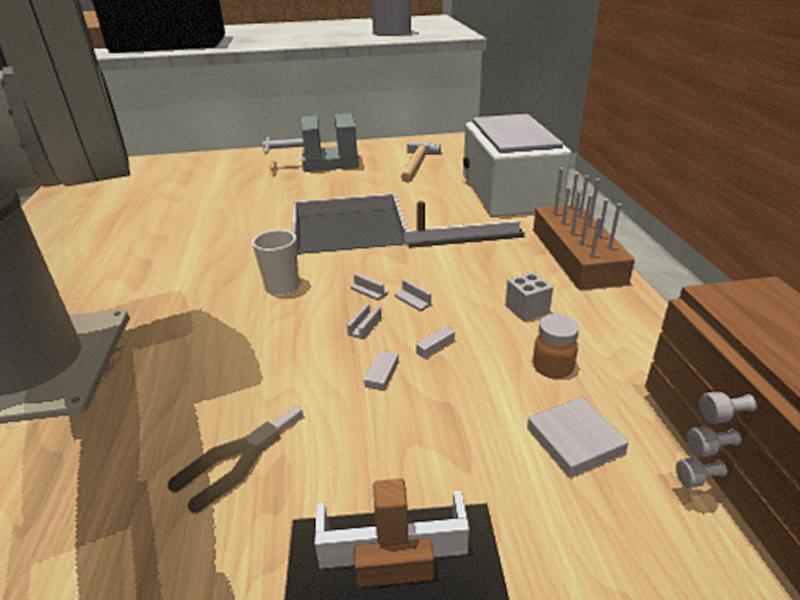

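```bash
cat > h.py <<'E'
from bench import *
import numpy as np, cv2
def snap(n,name):
    p,d=snapshot(n); np.save(f"pics/{name}.npy",p); np.save(f"pics/{name}d.npy",d); return p,d
def w(cam,uv,z):
    "raw pixel uv at world height z -> world"
    m=camera_model(cam); K,R,t=m["K"],np.array(m["R"]),np.array(m["t"])
    r=R.T@np.linalg.inv(K)@np.array([uv[0],uv[1],1.]); c=-R.T@t
    return c+r*(z-c[2])/r[2]
def px(cam,X):
    m=camera_model(cam); c=m["R"]@np.array(X,float)+m["t"]; q=m["K"]@c; return q[:2]/q[2]
def cloud(cam,d):
    m=camera_model(cam); v,u=np.mgrid[:d.shape[0],:d.shape[1]]
    c=np.stack([(u-m["K"][0,2])/m["K"][0,0]*d,(v-m["K"][1,2])/m["K"][1,1]*d,d],-1)
    return (c-m["t"])@m["R"]
def crop(p,x0,y0,x1,y1,f,name):
    "raw px crop enlarged by f with ticks every 10 raw px"
    c=cv2.resize(p[y0:y1,x0:x1,::-1],None,fx=f,fy=f,interpolation=cv2.INTER_CUBIC)
    for u in range((x0+9)//10*10,x1,10):
        X=int((u-x0+.5)*f); cv2.line(c,(X,0),(X,5),(0,0,255),1); cv2.putText(c,str(u),(X-8,15),0,.32,(0,0,255),1)
    for v in range((y0+9)//10*10,y1,10):
        Y=int((v-y0+.5)*f); cv2.line(c,(0,Y),(5,Y),(0,0,255),1); cv2.putText(c,str(v),(6,Y+4),0,.32,(0,0,255),1)
    cv2.imwrite(f"pics/{name}.png",c)
E
python3 - <<'E'
from h import *
p=np.load("pics/top0.npy"); d=np.load("pics/top0d.npy")
crop(p,190,165,320,245,6,"c_off")
crop(p,85,95,185,270,3.4,"c_pan")
crop(p,365,180,425,270,6.5,"c_mat")
C=cloud("top",d)
for u,v in [(140,350),(220,290),(125,220),(300,180),(350,250)]:
    print(u,v,C[v,u])
E
```

```text
140 350 [139.06280167 290.38613379   0.72149199]
220 290 [291.32639238  87.02796118   3.40006334]
125 220 [472.36605815 342.28236414   1.75210779]
300 180 [ 581.6293238  -123.04733087   -2.0407202 ]
350 250 [ 3.95726097e+02 -2.52740707e+02  2.39129829e-01]
```

View pics/c_off.png

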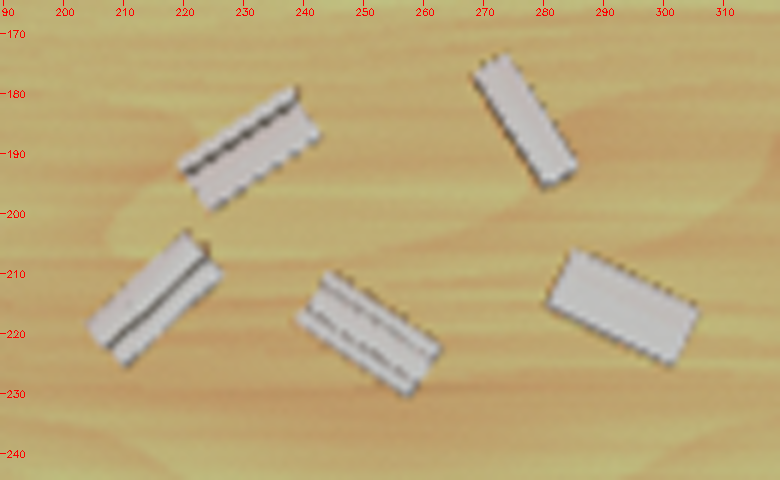

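View pics/c_pan.png

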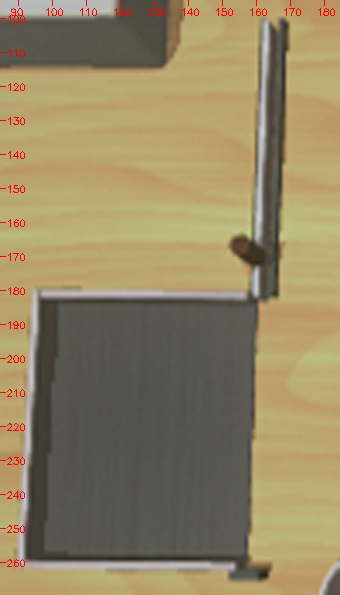

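View pics/c_mat.png

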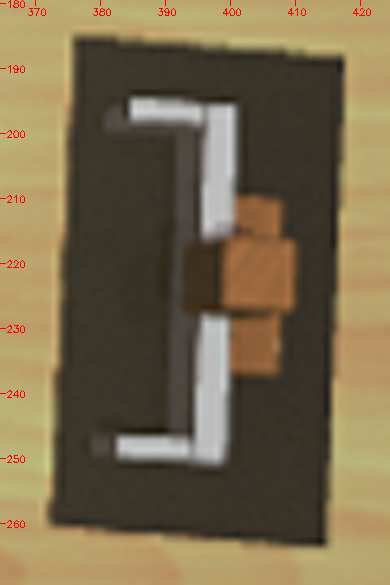

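Run:
```python
from h import *
np.set_printoptions(precision=1,suppress=True)
P=lambda u,v,z:w("top",(u,v),z)
print("mat")
mc=[P(376.5,185.5,4),P(417,188.5,4),P(414.5,264,4),P(372,260,4)]
for c in mc: print(c)
print(np.mean(mc,0), np.degrees(np.arctan2(*(mc[0]-mc[3])[[1,0]])),np.degrees(np.arctan2(*(mc[1]-mc[2])[[1,0]])))
print("sweeper top of blade z=44, ends")
b=[P(396,195.5,44),P(400.7,195.5,44),P(399,250.5,44),P(394,250.5,44)]
for c in b: print(c)
print(np.mean(b,0))
h=[P(399,215.8,99),P(409.8,216.2,99),P(409.5,228,99),P(398.5,227.5,99)]
for c in h: print("handle",c)
print(np.mean(h,0))
print("pan")
for n,u,v,z in [("UL out",94.5,179.5,35),("LL out",90.5,260.5,35),("UR mouth in z35",158.5,179.8,35),("LR",152,262,35),("floor mouth top",160,183,0),("floor mouth bottom",157,259,0)]: print(n,P(u,v,z))
print("gate: post top z=86", P(154.5,165.5,86), "post base 31",P(161,170,31))
for n,u,v,z in [("guide far",168,100,10),("gate far top",163,101,32),("gate lead",159,183,32),("guide end near",165.5,182.5,10),("stop",160,262,20)]: print(n,P(u,v,z))
print("offcuts")
O={"angle":([(219,191),(238.5,178.5),(243,187),(225,200)],12),"tee":([(203.5,218),(221,202.5),(227,210),(210,226)],5),
"channel":([(238,217),(244,209.5),(263,222.5),(257.5,230.5)],20),"square":([(268,177),(273.5,173.5),(286,191.5),(280.5,196)],18),"flat":([(280,215.5),(285.5,205.5),(306,216),(301.5,226)],14)}
for k,(q,z) in O.items():
    X=[P(*c,z) for c in q]; print(k,np.mean(X,0)[:2],[tuple(np.round(x[:2])) for x in X])
```

```text
mat
[ 566.4 -326.     4. ]
[ 558.7 -433.2    4. ]
[ 360.2 -419.     4. ]
[ 370.1 -308.8    4. ]
[ 463.9 -371.7    4. ] -5.006040959385414 -4.09932252746331
sweeper top of blade z=44, ends
[ 535.  -364.7   44. ]
[ 535.  -376.7   44. ]
[ 395.2 -367.6   44. ]
[ 395.1 -355.    44. ]
[ 465.1 -366.    44. ]
handle [ 478.8 -353.6   99. ]
handle [ 478.  -379.6   99. ]
handle [ 449.4 -377.9   99. ]
handle [ 450.5 -351.4   99. ]
[ 464.2 -365.6   99. ]
pan
UL out [575.7 415.9  35. ]
LL out [366.6 415.8  35. ]
UR mouth in z35 [575.4 248.5  35. ]
LR [363.5 258.4  35. ]
floor mouth top [572.1 252.7   0. ]
floor mouth bottom [370.2 254.3   0. ]
gate: post top z=86 [603.6 247.3  86. ] post base 31 [602.  243.8  31. ]
guide far [799.1 235.7  10. ]
gate far top [788.7 244.   32. ]
gate lead [567.4 247.7  32. ]
guide end near [572.  235.7  10. ]
stop [363.1 241.5  20. ]
offcuts
angle [554.5  59.9] [(np.float64(549.0), np.float64(93.0)), (np.float64(583.0), np.float64(41.0)), (np.float64(560.0), np.float64(29.0)), (np.float64(525.0), np.float64(76.0))]
tee [488.6 102. ] [(np.float64(478.0), np.float64(133.0)), (np.float64(520.0), np.float64(88.0)), (np.float64(500.0), np.float64(71.0)), (np.float64(457.0), np.float64(116.0))]
channel [472.7   8.2] [(np.float64(480.0), np.float64(41.0)), (np.float64(500.0), np.float64(26.0)), (np.float64(466.0), np.float64(-24.0)), (np.float64(445.0), np.float64(-10.0))]
square [566.4 -60.6] [(np.float64(586.0), np.float64(-37.0)), (np.float64(596.0), np.float64(-51.0)), (np.float64(548.0), np.float64(-84.0)), (np.float64(536.0), np.float64(-70.0))]
flat [ 484.3 -103.3] [(np.float64(485.0), np.float64(-69.0)), (np.float64(511.0), np.float64(-83.0)), (np.float64(484.0), np.float64(-137.0)), (np.float64(458.0), np.float64(-125.0))]
```

Run:
```python
from h import *
np.set_printoptions(precision=1,suppress=True)
p=np.load("pics/top0.npy"); d=np.load("pics/top0d.npy"); C=cloud("top",d)
crop(p,145,150,180,195,14,"c_gate")
ps=np.load("pics/side0.npy"); crop(ps,170,110,350,180,4.4,"c_side")
def blob(u0,v0,u1,v1,zmin,zmax=200):
    c=C[v0:v1,u0:u1].reshape(-1,3); c=c[(c[:,2]>zmin)&(c[:,2]<zmax)]; return np.median(c,0),c.min(0),c.max(0)
print("cup",blob(170,245,220,290,60)); print("jar",blob(285,105,325,150,50)); print("dome",blob(235,105,272,143,35)); print("bench",blob(325,115,375,160,14)); print("pliers",blob(310,250,370,318,8,30))
print("post",blob(148,158,165,173,45)); 
print("pan walls",blob(85,175,152,268,25)); print("blade",blob(370,185,418,265,36,60)); print("handle",blob(370,185,418,265,85))
for n,q in dict(angle=(215,175,246,203),tee=(200,200,230,228),channel=(235,206,266,233),square=(265,170,290,198),flat=(277,203,309,229)).items(): print(n,*blob(*q,8))
```

```text
cup (array([340.4, 158.1,  88.1]), array([310.7, 111.6,  60.8]), array([377.8, 178.9,  96. ]))
jar (array([ 714.5, -128.5,   70.2]), array([ 691.1, -154. ,   54.2]), array([ 739.7, -105.2,   76.4]))
dome (array([723.3,   2.8,  50.2]), array([694.5, -26. ,  35. ]), array([754.3,  31.8,  57.4]))
bench (array([ 691.6, -258.4,   20.5]), array([ 643.6, -307.4,   14.1]), array([ 739.3, -212.9,   28.2]))
pliers (array([ 306.5, -219.5,   15.4]), array([ 238.1, -283.6,    8. ]), array([ 380. , -156.6,   23.8]))
post (array([599.7, 243.1,  83.7]), array([594.4, 237.7,  49.4]), array([607.7, 254.4,  89.3]))
pan walls (array([478.3, 410.7,  34.4]), array([363.4, 261.1,  25. ]), array([575.6, 420.5,  42.1]))
blade (array([ 449.6, -365.4,   43.5]), array([ 396.3, -393.8,   36.1]), array([ 536.9, -325.2,   57.8]))
handle (array([ 466.1, -363.2,   99.2]), array([ 451.7, -380.5,   86.5]), array([ 479. , -351. ,  104.8]))
angle [557.8  65.4  20.2] [531.2  37.2   8. ] [579.8  91.2  29.6]
tee [490.   98.9  22.5] [466.5  76.3   8.1] [515.2 126.3  28.8]
channel [472.9   7.4  20. ] [446.4 -21.5   8. ] [498.6  39.   27.9]
square [566.2 -60.7  18.3] [538.5 -81.9   8.4] [594.5 -39.6  24.3]
flat [ 486.  -102.8   14.5] [ 460.2 -136.8    8.4] [509.9 -71.2  20.5]
```

View pics/c_gate.png

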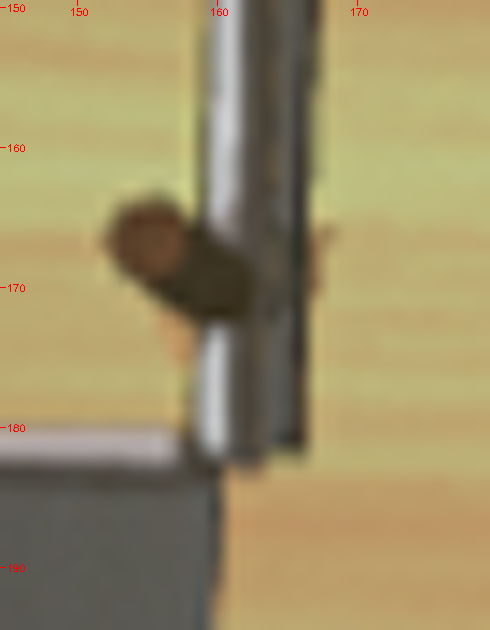

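View pics/c_side.png

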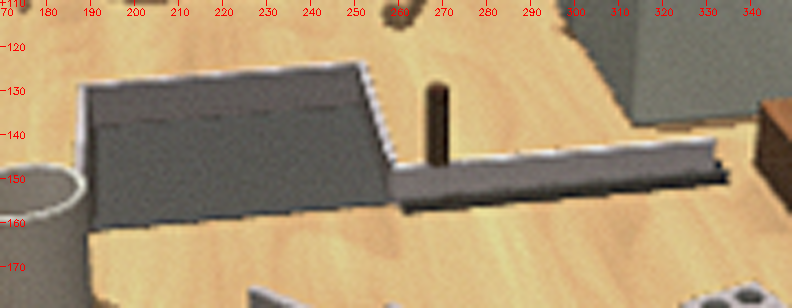

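```bash
python3 -m crank '[[-20,5,-6,0,0.03,0,0],[-60,16,-18,0,0.09,0,0],[-105,30,-31,0,0.16,0,0],[-150,44,-44,0,0.235,0,0],[-195,57,-57,0,0.305,0,0],[-240,70,-71,0,0.375,0,0],[-275,80,-81,0,0.43,0,0],[-290,84,-85.5,0,0.455,0,0],[-293,85,-86.4,0,0.459,0,0],[-293,85,-86.4,0,0.459,0,0],[-293,85,-86.4,0,0.459,0,0]]' 60
python3 - <<'E'
from h import *
p,d=snap("top","top1"); crop(p,360,180,430,270,6,"c_grasp"); s=sense(); print(s["tool_pos"],s["tcp_rot"],s["time"],s["ft_force"])
p,d=snap("side","side1"); crop(p,150,180,350,384,2.9,"c_grasp_s")
E
```

```text
time: 1.48
tool_pos: [464.2, -366.3, 165.6]
tcp_rot: [-90.0, 0.0, 175.8]
ft_force: [-0.3, -0.5, 0.2]
finger_gap: 85.2
[ 464.23250944 -366.38732765  165.61536322] [-8.99747626e+01  1.54349570e-02  1.75756411e+02] 1.525 [ 0.04837528 -0.1061941  -0.41034618]
```

View pics/c_grasp.png

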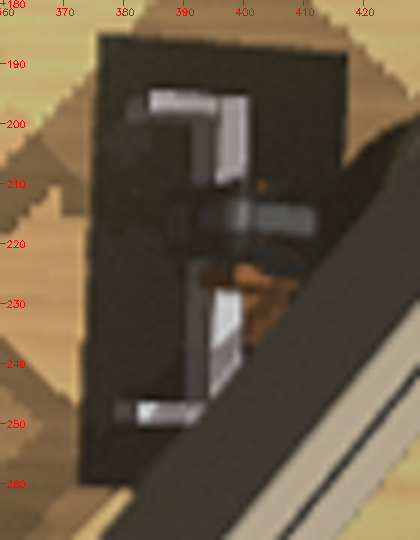

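View pics/c_grasp_s.png

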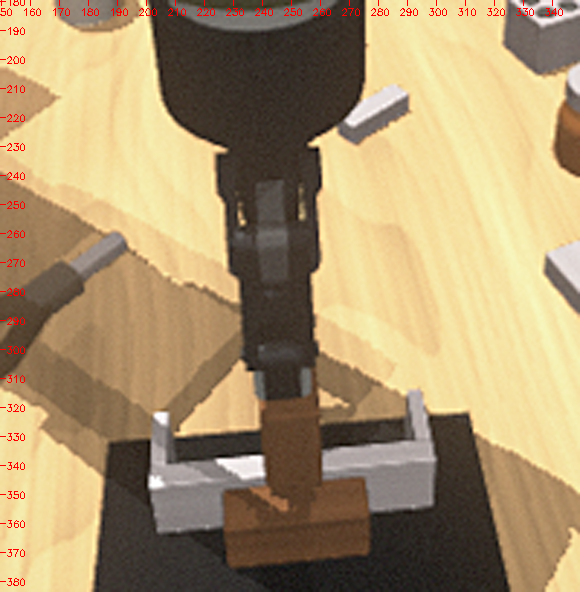

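```bash
python3 -m crank '[[0,12,0,0,0,0,0],[0,30,0,0,0,0,0],[0,50,0,0,0,0,0],[0,70,0,0,0,0,0],[0,85,0,0,0,0,0],[0,92,0,0,0,0,0],[0,92,0,0,0,0,0.3],[0,92,0,0,0,0,0.6],[0,92,0,0,0,0,1],[0,92,0,0,0,0,1],[0,92,0,0,0,0,1],[0,92,0,0,0,0,1]]' 80
```

```text
time: 3.08
tool_pos: [465.4, -366.1, 74.4]
tcp_rot: [-89.9, 0.1, 175.8]
ft_force: [-0.3, 1.2, 5.5]
finger_gap: 27.1
```

```bash
python3 -m crank '[[0,-12,0,0,0,0,1],[1,-28,-8,0,0,0,1],[4,-30,-40,0,-0.015,0,1],[7,-30,-80,0,-0.035,0,1],[11,-30,-120,0,-0.055,0,1],[14,-30,-155,0,-0.068,0,1],[16,-30,-176,0,-0.073,0,1],[16,-30,-180,0,-0.073,0,1],[16,-20,-180,0,-0.073,0,1],[16,-8,-180,0,-0.073,0,1],[16,0,-180,0,-0.073,0,1],[16,0,-180,0,-0.073,0,1]]'
python3 - <<'E'
from h import *
p,d=snap("top","top2"); cv2.imwrite("pics/top2.png",cv2.resize(p[:,:,::-1],(800,600))); s=sense(); print(s["tool_pos"],s["tcp_rot"],s["time"],s["ft_force"])
p,d=snap("side","side2"); cv2.imwrite("pics/side2.png",cv2.resize(p[:,:,::-1],(800,600)))
E
```

```text
time: 4.58
tool_pos: [461.0, -184.9, 71.8]
tcp_rot: [-90.1, -0.1, 179.9]
ft_force: [-0.8, -0.4, -3.4]
finger_gap: 28.0
[ 461.44255484 -185.03865297   72.55061324] [-9.00366779e+01 -7.83500552e-02  1.79953869e+02] 4.625 [ 0.38797564  0.47147355 -2.67274792]
```

View pics/top2.png

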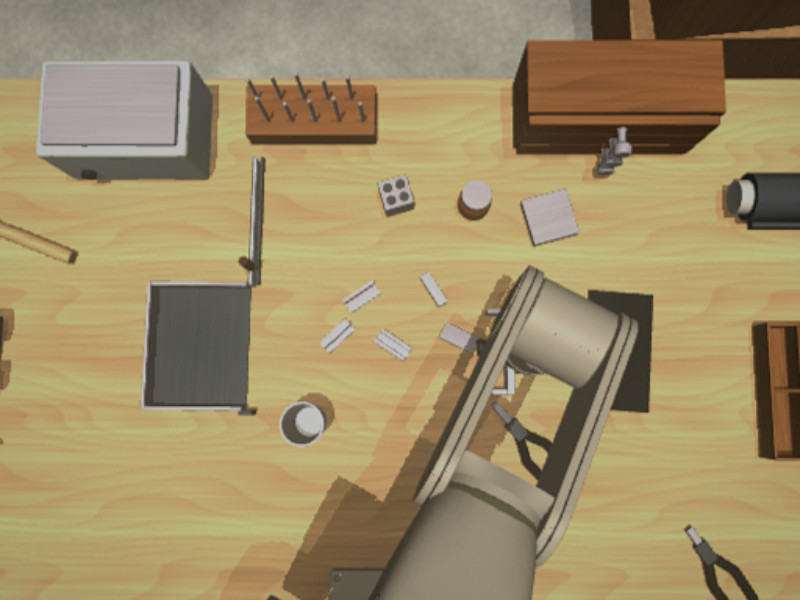

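View pics/side2.png

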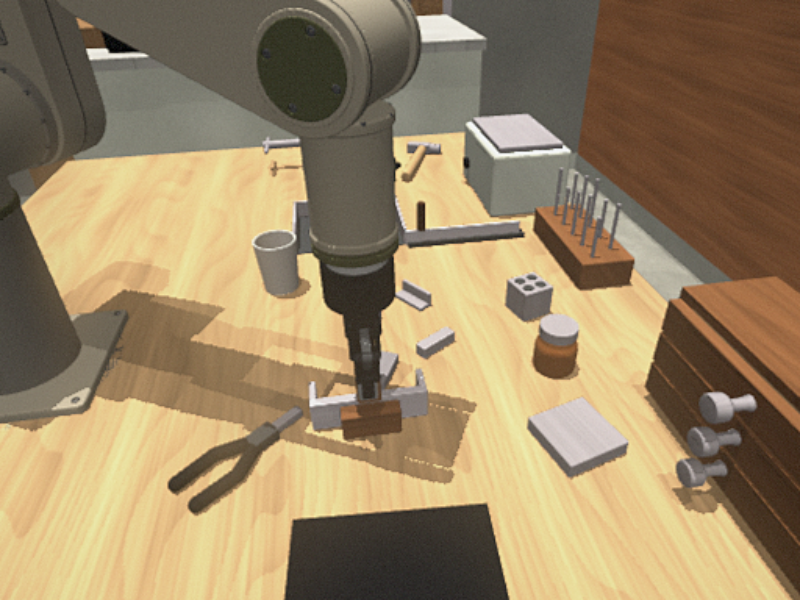

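```bash
python3 -m crank '[[0,0,-12,0,0,0,1],[0,0,-32,0,0,0,1],[0,0,-53,0,0,0,1],[0,0,-74,0,0,0,1],[0,0,-95,0,0,0,1],[0,0,-116,0,0,0,1],[1,0,-137,0,0,0,1],[2,0,-158,0,0,0,1],[3,0,-179,0,0,0,1],[3,0,-200,0,0,0,1],[3,0,-215,0,0,0,1],[3,0,-220,0,0,0,1]]'
python3 - <<'E'
from h import *
p,d=snap("top","top3"); crop(p,140,120,340,270,4,"top3"); s=sense(); print(s["tool_pos"],s["tcp_rot"],s["time"],s["ft_force"])
p,d=snap("side","side3"); crop(p,130,100,360,280,3.4,"side3")
E
```

```text
time: 6.18
tool_pos: [458.9, 36.1, 73.5]
tcp_rot: [-90.0, 0.0, -179.9]
ft_force: [-0.0, -2.7, -2.2]
finger_gap: 27.0
[458.9900183   36.17448228  73.4748823 ] [-9.00023682e+01  2.17585554e-02 -1.79941812e+02] 6.225 [ 0.02398729  0.75574748 -2.5200042 ]
```

View pics/top3.png

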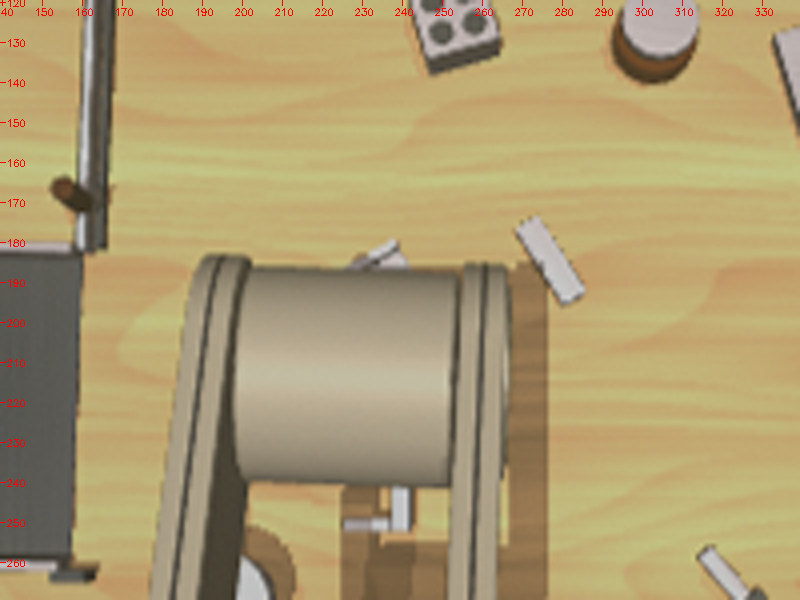

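View pics/side3.png

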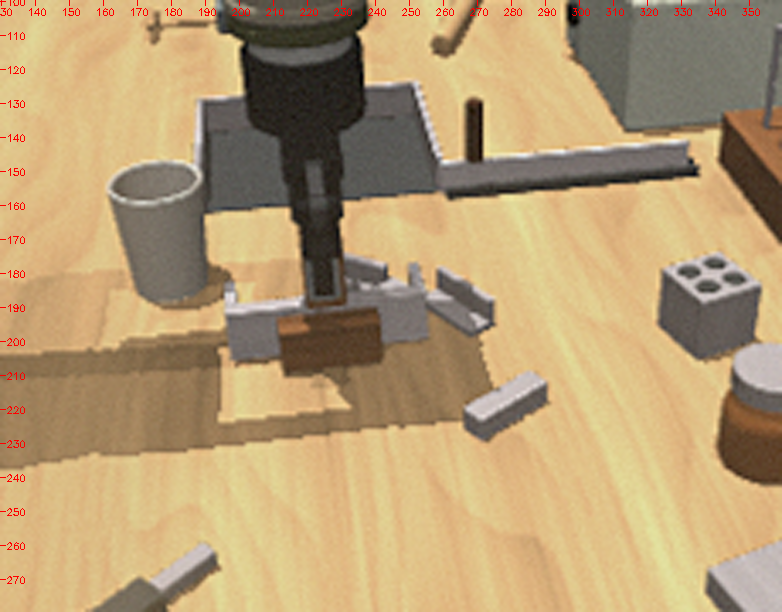

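```bash
python3 -m crank '[[1,0,-12,0,0,0,1],[2,0,-32,0,0,0,1],[2,0,-53,0,0,0,1],[0,0,-74,0,0,0,1],[-4,0,-95,0,0,0,1],[-8,0,-116,0,0,0,1],[-11,0,-137,0,0,0,1],[-12,0,-158,0,0,0,1],[-12,0,-179,0,0,0,1],[-12,0,-200,0,0,0,1],[-12,0,-221,0,0,0,1],[-12,0,-240,0,0,0,1]]'
python3 - <<'E'
from h import *
p,d=snap("side","side4"); crop(p,130,60,360,240,3.4,"side4"); s=sense(); print(s["tool_pos"],s["tcp_rot"],s["time"],s["ft_force"])
E
```

```text
time: 7.78
tool_pos: [470.9, 276.0, 73.2]
tcp_rot: [-90.0, -0.0, 180.0]
ft_force: [-0.0, -3.3, -1.2]
finger_gap: 27.3
[470.89872442 278.21427586  73.45606419] [-9.01018615e+01  1.14202396e-02 -1.79996852e+02] 7.825 [-1.60033587  1.30365822 -2.07169636]
```

View pics/side4.png

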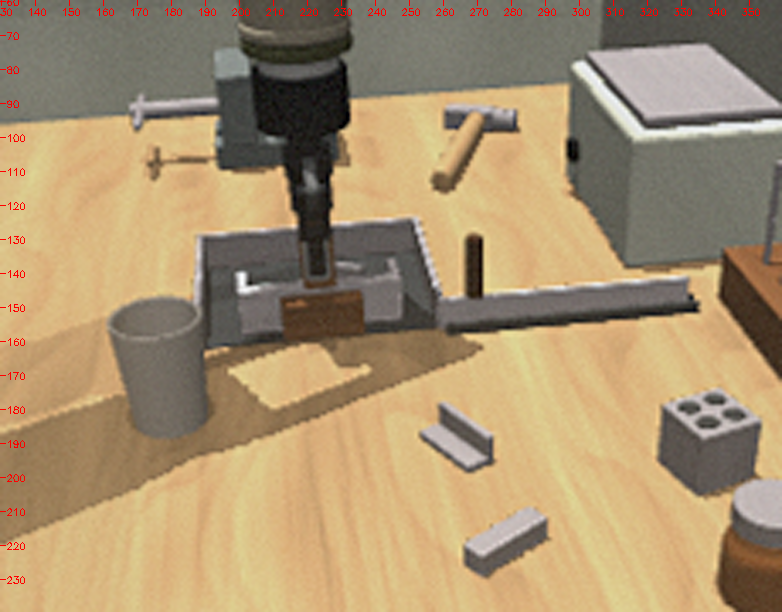

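```bash
python3 -m crank '[[0,0,10,0,0,0,1],[0,-10,24,0,0,0,1],[0,-35,30,0,0,0,1],[-5,-50,50,0,0,0,1],[-15,-50,95,0,-0.03,0,1],[-28,-50,145,0,-0.06,0,1],[-42,-50,195,0,-0.1,0,1],[-56,-50,245,0,-0.14,0,1],[-70,-50,295,0,-0.18,0,1],[-86,-50,345,0,-0.22,0,1],[-100,-50,385,0,-0.245,0,1],[-106,-50,410,0,-0.251,0,1]]'
python3 - <<'E'
from h import *
p,d=snap("top","top5"); cv2.imwrite("pics/top5.png",cv2.resize(p[:,:,::-1],(800,600))); crop(p,85,170,245,270,4.8,"top5c"); s=sense(); print(s["tool_pos"],s["tcp_rot"],s["time"],s["ft_force"])
E
```

```text
time: 9.32
tool_pos: [576.6, -138.7, 124.2]
tcp_rot: [-90.0, 0.0, -165.8]
ft_force: [0.3, 0.3, -3.8]
finger_gap: 27.3
[ 576.92234358 -141.15577843  124.3396165 ] [-8.98471747e+01  4.31519772e-02 -1.65825958e+02] 9.375 [-1.980099   -1.86553672 -3.2149264 ]
```

View pics/top5.png

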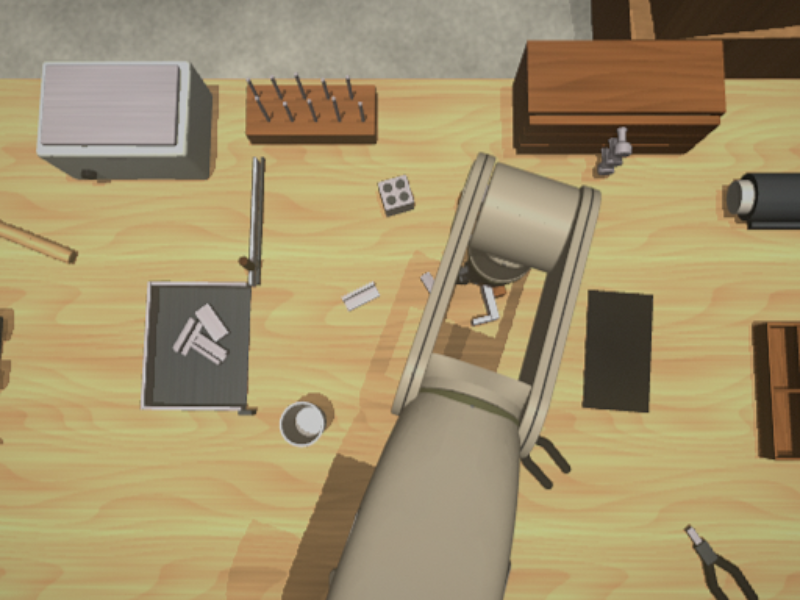

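View pics/top5c.png

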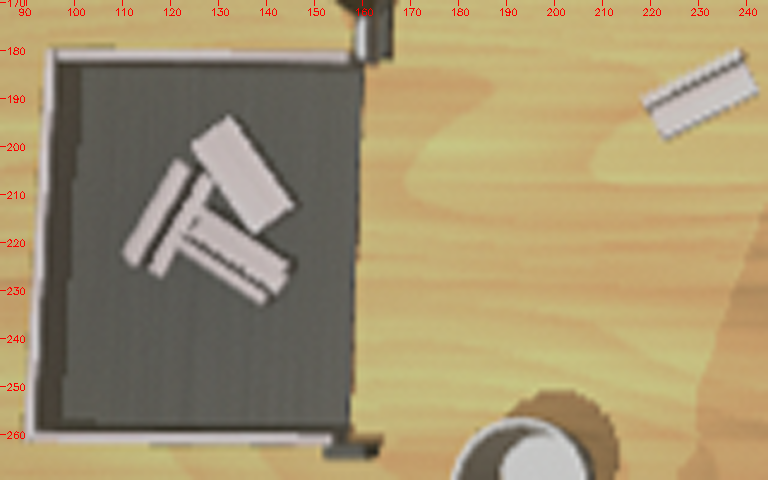

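```bash
python3 -m crank '[[0,0,0,0,0,0,1],[0,12,0,0,0,0,1],[0,32,0,0,0,0,1],[0,46,0,0,0,0,1],[0,50,0,0,0,0,1],[0,50,-10,0,0,0,1],[0,50,-28,0,0,0,1],[0,50,-48,0,0,0,1],[0,50,-68,0,0,0,1],[0,50,-88,0,0,0,1],[0,50,-108,0,0,0,1],[0,50,-128,0,0,0,1]]' && python3 -m crank '[[0,0,-20,0,0,0,1],[0,0,-40,0,0,0,1],[0,0,-60,0,0,0,1],[0,0,-80,0,0,0,1],[0,0,-100,0,0,0,1],[0,0,-115,0,0,0,1]]'
python3 - <<'E'
from h import *
p,d=snap("side","side6"); crop(p,130,80,360,260,3.4,"side6"); s=sense(); print(s["tool_pos"],s["tcp_rot"],s["time"],s["ft_force"])
E
```

```text
time: 10.88
tool_pos: [545.0, -9.6, 73.5]
tcp_rot: [-90.0, 0.0, -165.6]
ft_force: [0.4, -1.6, -1.1]
finger_gap: 27.4
time: 11.62
tool_pos: [516.2, 101.8, 73.3]
tcp_rot: [-90.0, -0.0, -165.6]
ft_force: [0.6, -1.6, -2.3]
finger_gap: 27.0
[515.74928102 103.22006927  73.13159574] [-9.00767009e+01 -2.27007056e-02 -1.65579644e+02] 11.675 [ 0.16043622  1.35235714 -2.74665615]
```

View pics/side6.png

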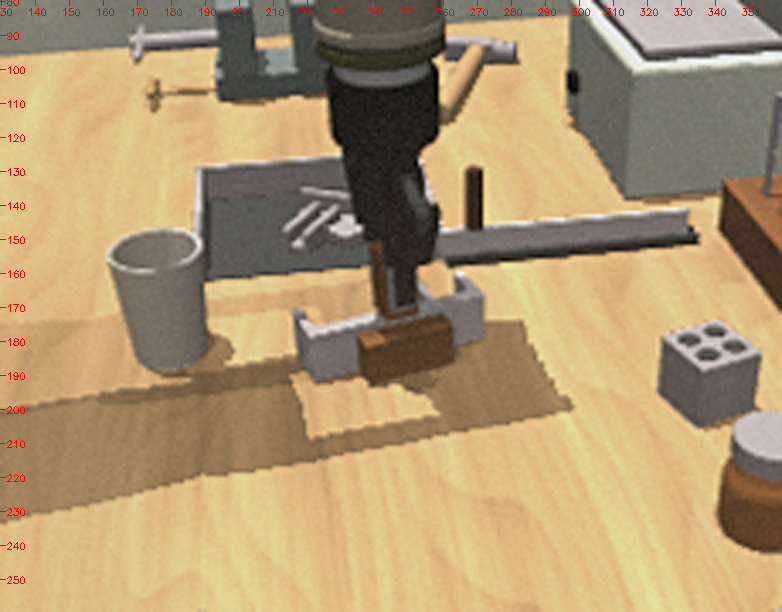

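```bash
python3 -m crank '[[1,0,-12,0,0,0,1],[2,0,-32,0,0,0,1],[3,0,-52,0,0,0,1],[4,0,-72,0,0,0,1],[5,0,-92,0,0,0,1],[5,0,-112,0,0,0,1],[5,0,-130,0,0,0,1],[5,0,-145,0,0,0,1],[5,0,-155,0,0,0,1],[5,0,-158,0,0,0,1]]'
python3 - <<'E'
from h import *
p,d=snap("side","side7"); crop(p,150,80,300,190,5.2,"side7"); s=sense(); print(s["tool_pos"],s["tcp_rot"],s["time"],s["ft_force"])
p,d=snap("top","top7"); crop(p,80,90,240,280,3.1,"top7")
E
```

```text
time: 12.92
tool_pos: [472.4, 252.7, 73.1]
tcp_rot: [-90.0, -0.0, -165.6]
ft_force: [0.5, -3.8, -3.7]
finger_gap: 27.4
[472.39635357 252.81931019  73.18070341] [-9.00108481e+01 -1.00038056e-02 -1.65603652e+02] 12.975 [ 0.63184437 -0.83086568 -3.04834638]
```

View pics/side7.png

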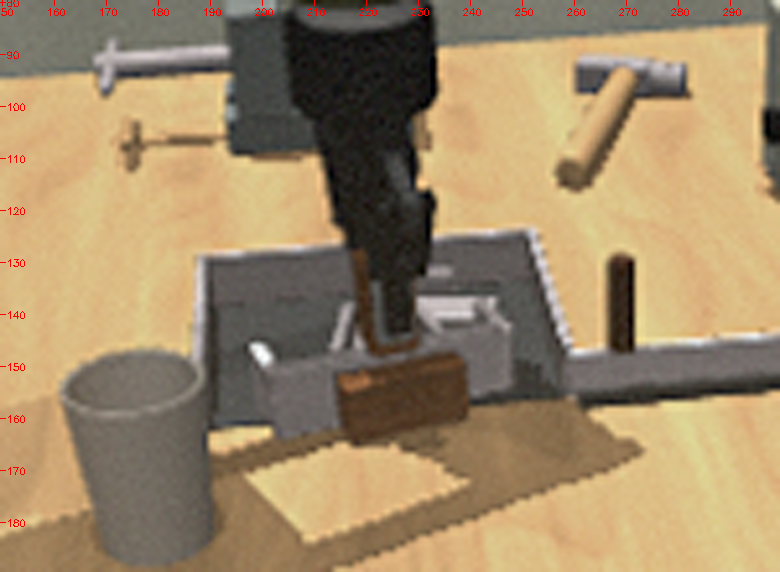

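View pics/top7.png

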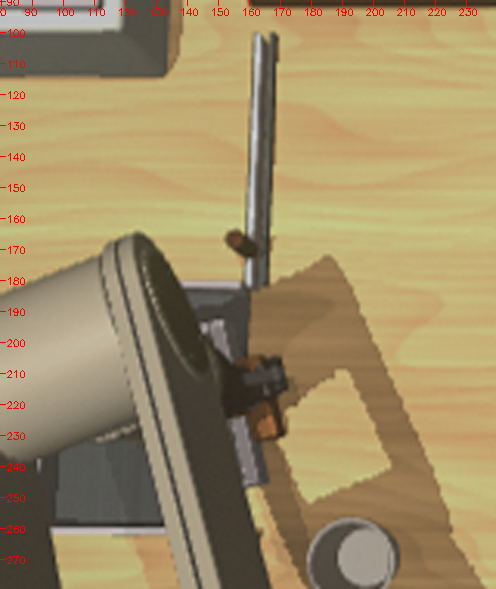

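```bash
python3 -m crank '[[-1,0,-4,0,0.05,0,1],[-2.5,0,-10,0,0.11,0,1],[-4,0,-16,0,0.17,0,1],[-5,0,-21,0,0.22,0,1],[-6,0,-24,0,0.25,0,1],[-6,0,-24,0,0.25,0,1]]'
python3 - <<'E'
from h import *
p,d=snap("side","side8"); crop(p,150,80,300,190,5.2,"side8"); s=sense(); print(s["tool_pos"],s["tcp_rot"],s["time"],s["ft_force"])
E
```

```text
time: 13.78
tool_pos: [471.9, 273.9, 73.1]
tcp_rot: [-89.7, -0.1, 180.0]
ft_force: [-2.5, -15.2, 4.1]
finger_gap: 27.3
[471.96816236 273.89997292  73.03268204] [-8.97004390e+01 -1.40377087e-01  1.79979092e+02] 13.825 [ -2.62702663 -14.65992673   4.28089783]
```

View pics/side8.png

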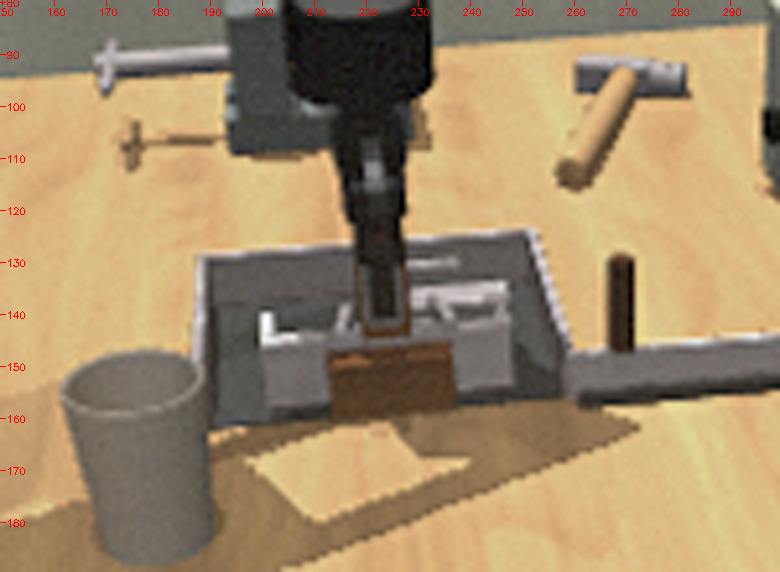

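```bash
python3 -m crank '[[0,0,6,0,0,0,1],[0,0,16,0,0,0,1],[0,-8,26,0,0,0,1],[0,-30,32,0,0,0,1],[0,-50,48,0,0,0,1],[0,-50,85,0,0,0,1],[0,-50,130,0,0,0,1],[0,-50,180,0,0,0,1],[0,-50,230,0,0,0,1],[0,-50,278,0,0,0,1],[0,-50,315,0,0,0,1],[0,-50,335,0,0,0,1]]'
python3 - <<'E'
from h import *
p,d=snap("top","top9"); crop(p,80,140,240,280,4.2,"top9"); s=sense(); print(s["tool_pos"],s["tcp_rot"],s["time"],s["ft_force"])
p,d=snap("side","side9"); crop(p,150,90,300,190,5.2,"side9")
E
```

```text
time: 15.32
tool_pos: [472.8, -60.3, 124.2]
tcp_rot: [-90.0, 0.1, 179.9]
ft_force: [0.6, 0.6, -2.9]
finger_gap: 27.0
[472.80758264 -61.75473617 124.21648812] [-8.99020210e+01  8.20251034e-02  1.79925689e+02] 15.375 [-0.94719273 -2.0461349  -2.0218366 ]
```

View pics/top9.png

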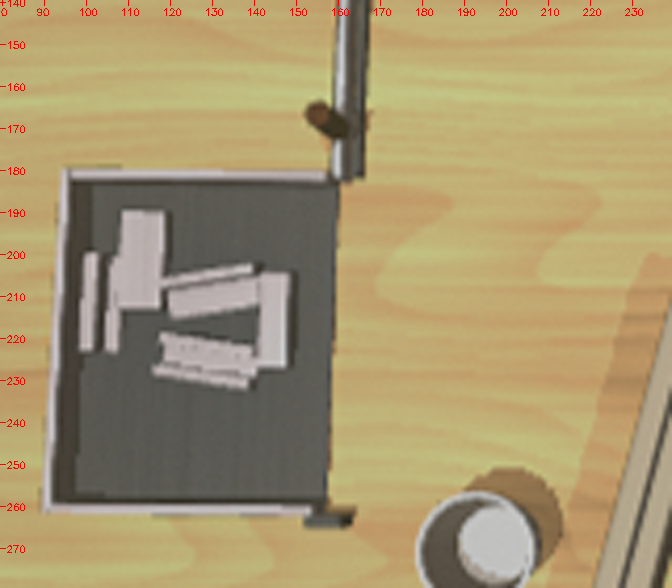

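View pics/side9.png

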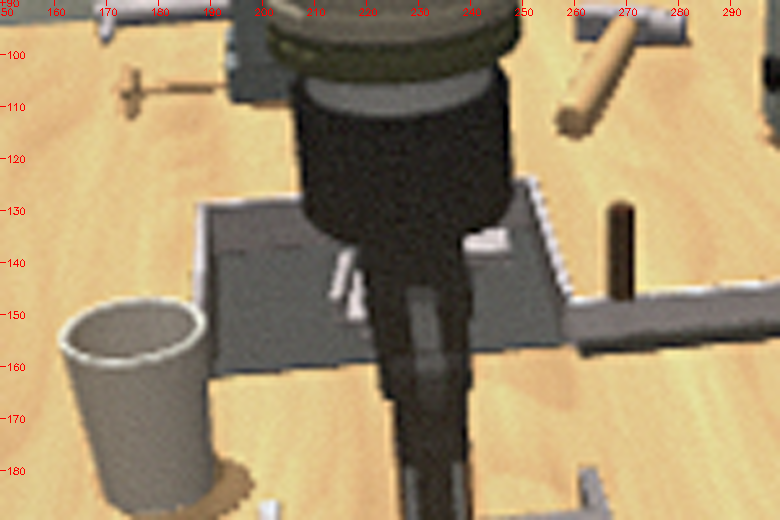

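```bash
python3 -m crank '[[0,0,25,0,0.01,0,1],[2,0,65,0,0.02,0,1],[3,0,110,0,0.03,0,1],[5,0,158,0,0.04,0,1],[6,0,205,0,0.05,0,1],[7,0,250,0,0.06,0,1],[8,0,285,0,0.07,0,1],[8,0,305,0,0.073,0,1],[8,0,310,0,0.073,0,1],[8,0,310,0,0.073,0,1],[8,0,310,0,0.073,0,1]]'
python3 - <<'E'
from h import *
p,d=snap("top","top10"); crop(p,350,170,440,275,5.5,"top10"); s=sense(); print(s["tool_pos"],s["tcp_rot"],s["time"],s["ft_force"])
p,d=snap("side","side10"); crop(p,150,220,350,384,3.6,"side10")
p=np.load("pics/top9.npy")
for n,u,v,z in [("square near edge top",149,215,18),("sq",147,228,18),("post top",154.8,166.3,86)]: print(n,w("top",(u,v),z))
E
```

```text
time: 16.8
tool_pos: [465.2, -366.7, 123.2]
tcp_rot: [-90.0, -0.0, 175.9]
ft_force: [-0.4, 0.5, -3.3]
finger_gap: 27.2
[ 465.24896145 -366.77600608  123.24518191] [-9.00280951e+01 -8.61164659e-03  1.75934759e+02] 16.85 [-0.16016908  0.13268366 -2.59974979]
square near edge top [484.68353741 274.63594701  18.        ]
sq [450.67193834 278.7008664   18.        ]
post top [601.54810765 246.48495889  86.        ]
```

View pics/top10.png

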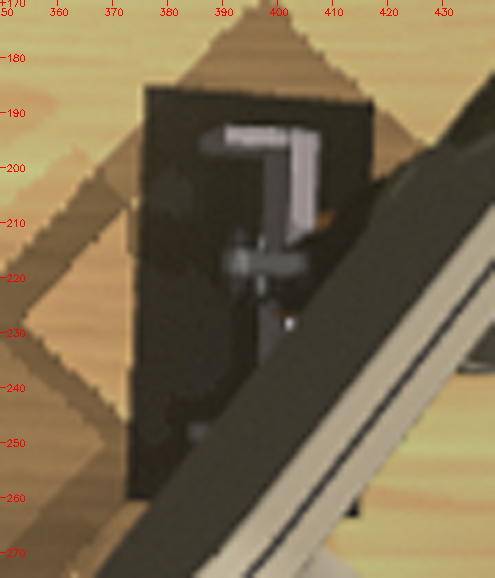

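View pics/side10.png

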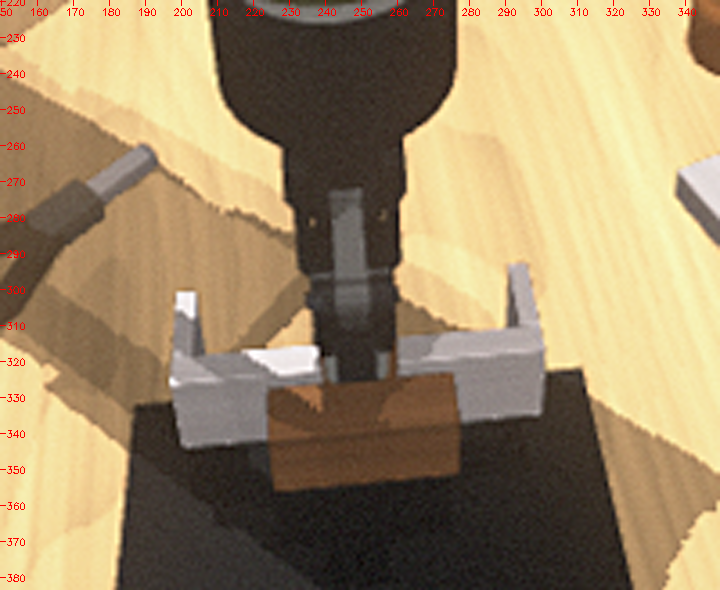

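```bash
python3 -m crank '[[0,8,0,0,0,0,1],[0,22,0,0,0,0,1],[0,34,0,0,0,0,1],[0,42,0,0,0,0,1],[0,46,0,0,0,0,1],[0,48,0,0,0,0,1],[0,49,0,0,0,0,1],[0,49,0,0,0,0,1]]'
```

```text
time: 17.9
tool_pos: [465.2, -368.2, 74.6]
tcp_rot: [-90.0, 0.0, 175.9]
ft_force: [0.5, 0.4, -3.0]
finger_gap: 27.4
```

```bash
python3 -m crank '[[0,0.5,0,0,0,0,1],[0,1,0,0,0,0,1],[0,1,0,0,0,0,1],[0,1,0,0,0,0,0.5],[0,1,0,0,0,0,0.2],[0,1,0,0,0,0,0],[0,1,0,0,0,0,0],[0,1,0,0,0,0,0]]'
```

```text
time: 18.9
tool_pos: [465.0, -368.0, 73.2]
tcp_rot: [-90.0, -0.0, 175.9]
ft_force: [-0.1, 0.2, 1.2]
finger_gap: 85.2
```

Run:
```python
from h import *
p,d=snap("side","side11"); crop(p,150,220,350,384,3.6,"side11"); s=sense(); print(s["tool_pos"],s["finger_gap"],s["time"],s["ft_force"])
```

```text
[ 464.97632285 -367.94730143   73.25941894] 85.79584061427649 18.95 [ 0.2759081  -0.15741147 -0.61956593]
```

View pics/side11.png

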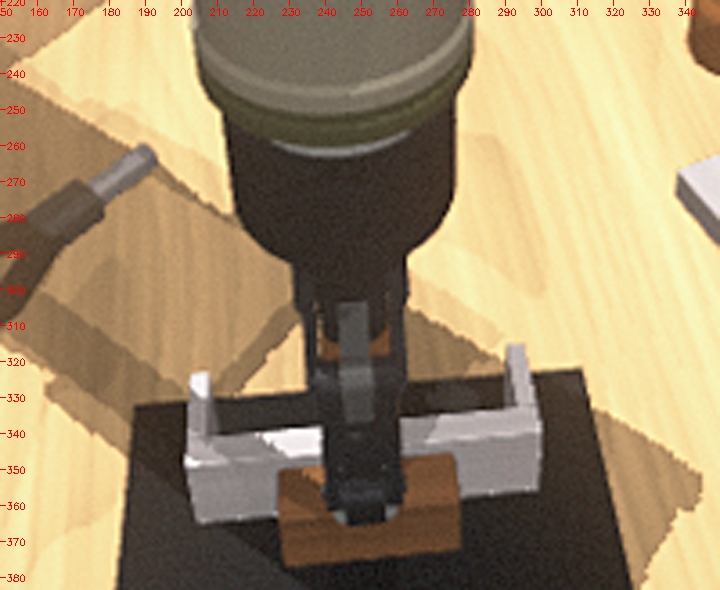

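```bash
python3 -m crank '[[0,-15,0,0,0,0,0],[0,-40,0,0,0,0,0],[0,-70,-5,0,0,0,0],[-3,-90,-25,0,0,0,0],[-8,-92,-65,0,0,0,0],[-15,-92,-115,0,0,0,0],[-23,-92,-167,0,0,0,0],[-31,-92,-220,0,0,0,0],[-39,-92,-273,0,0,0,0],[-47,-92,-326,0,0,0,0],[-55,-92,-379,0,0,0,0],[-64,-92,-432,0,0,0,0]]' && python3 -m crank '[[-5,0,-40,0,-0.18,0,0],[-10,0,-80,0,-0.36,0,0],[-15,0,-115,0,-0.54,0,0],[-20,0,-145,0,-0.72,0,0],[-24,0,-168,0,-0.9,0,0],[-27,0,-183,0,-1.08,0,0],[-28,0,-190,0,-1.26,0,0],[-28,0,-190,0,-1.44,0,0],[-28,0,-190,0,-1.6,0,0],[-28,0,-190,0,-1.643,0,0],[-28,0,-190,0,-1.643,0,0]]'
python3 - <<'E'
from h import *
p,d=snap("top","top12"); cv2.imwrite("pics/top12.png",cv2.resize(p[:,:,::-1],(800,600))); s=sense(); print(s["tool_pos"],s["tcp_rot"],s["time"],s["ft_force"],s["joint_pos"])
p,d=snap("side","side12"); crop(p,150,60,350,200,3.9,"side12")
E
```

```text
time: 20.45
tool_pos: [560.6, 60.1, 166.9]
tcp_rot: [-90.0, 0.1, 175.9]
ft_force: [1.2, -0.4, 0.2]
finger_gap: 85.3
time: 21.82
tool_pos: [601.9, 245.9, 166.5]
tcp_rot: [-89.9, 0.0, -90.0]
ft_force: [1.3, -0.5, -0.6]
finger_gap: 85.4
[601.85445999 245.87132439 166.28899892] [-8.99460875e+01  1.71088360e-02 -9.00621009e+01] 21.875 [ 0.09322009 -0.04803301  0.50704211] [ 1.77043706e+01  1.79268178e+01  8.21193493e+01 -1.60373333e-04
  7.98972710e+01  1.77665076e+01]
```

View pics/top12.png

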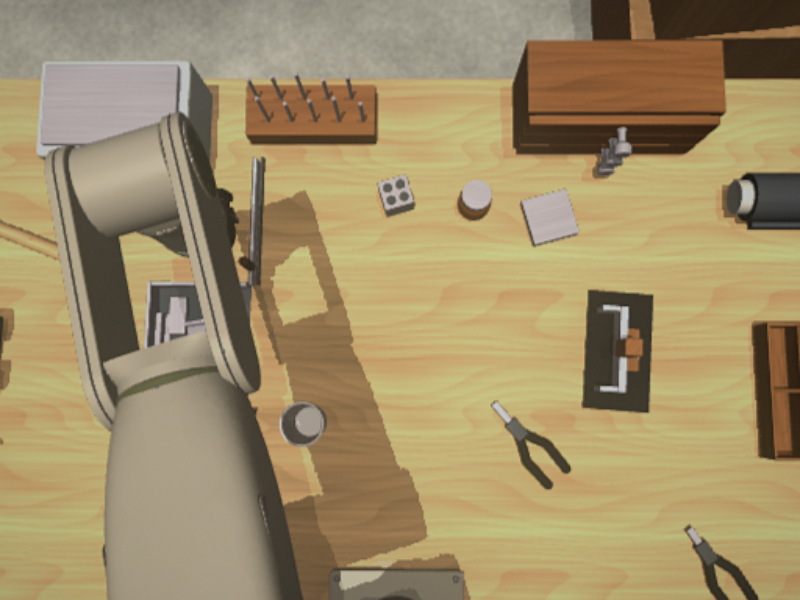

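View pics/side12.png

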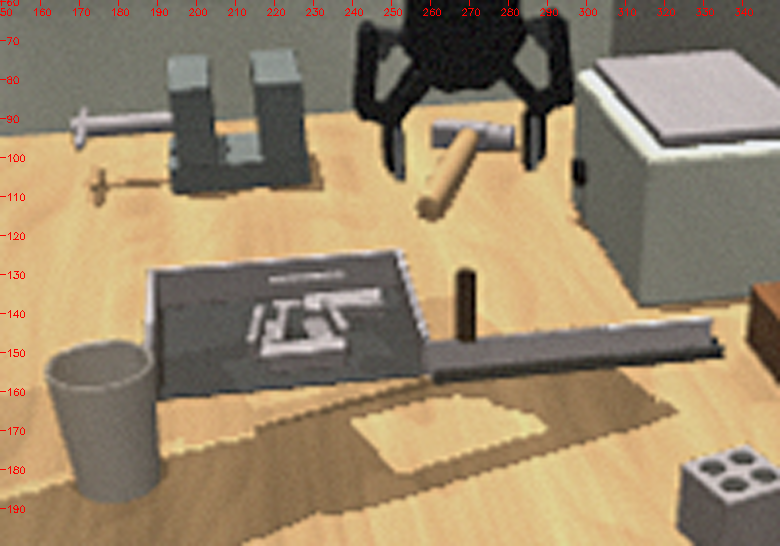

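```bash
python3 -c "
from h import *
print(px('side',(601.5,246,86)),px('side',(601.5,246,31)),px('top',(601.5,246,86)))" && python3 -m crank '[[0,15,0,0,0,0,0],[0,40,0,0,0,0,0],[0,65,0,0,0,0,0],[0,85,0,0,0,0,0],[0,97,0,0,0,0,0],[0,100,0,0,0,0,0],[0,100,0,0,0,0,0.3],[0,100,0,0,0,0,0.6],[0,100,0,0,0,0,1],[0,100,0,0,0,0,1],[0,100,0,0,0,0,1],[0,100,0,0,0,0,1]]' 30
```

```text
[268.89291931 128.92567986] [269.09043812 146.41828015] [154.99317095 166.31944875]
time: 23.42
tool_pos: [601.9, 245.9, 65.9]
tcp_rot: [-90.0, 0.0, -90.0]
ft_force: [-0.8, -0.7, 5.1]
finger_gap: 15.2
```

```bash
python3 -m crank '[[0,0,-6,0,0,0,1],[0,0,-18,0,0,0,1],[0,0,-36,0,0,0,1],[0,0,-55,0,0,0,1],[0,0,-75,0,0,0,1],[0,0,-95,0,0,0,1],[0,0,-115,0,0,0,1],[0,0,-135,0,0,0,1],[0,0,-155,0,0,0,1],[0,0,-172,0,0,0,1],[0,0,-185,0,0,0,1],[0,0,-192,0,0,0,1]]' && python3 -m crank '[[0,0,-2,0,0,0,1],[0,0,-4,0,0,0,1],[0,0,-6,0,0,0,1],[0,0,-8,0,0,0,1],[0,0,-10,0,0,0,1],[0,0,-10,0,0,0,1]]'
```

```text
time: 24.92
tool_pos: [408.9, 247.2, 65.9]
tcp_rot: [-89.9, 0.2, -90.0]
ft_force: [1.9, 7.7, 2.6]
finger_gap: 15.3
time: 25.68
tool_pos: [399.2, 247.2, 65.8]
tcp_rot: [-89.9, 0.2, -90.0]
ft_force: [0.2, 8.5, 4.8]
finger_gap: 15.2
```

```bash
python3 -m crank '[[0,0,-1,0,0,0,1],[0,0,-2,0,0,0,1],[0,0,-3,0,0,0,1],[0,0,-3,0,0,0,1]]'
```

```text
time: 26.18
tool_pos: [396.4, 247.2, 65.9]
tcp_rot: [-89.9, 0.2, -90.0]
ft_force: [1.0, 8.5, 3.9]
finger_gap: 15.3
```

```bash
python3 -m crank '[[0,0,-1,0,0,0,1],[0,0,-2,0,0,0,1],[0,0,-2,0,0,0,1]]' && python3 -m crank '[[0,0,-1,0,0,0,1],[0,0,-2,0,0,0,1],[0,0,-2,0,0,0,1]]'
python3 - <<'E'
from h import *
p,d=snap("side","side13"); crop(p,150,80,300,190,5.2,"side13"); s=sense(); print(s["tool_pos"],s["time"],s["ft_force"])
p,d=snap("top","top13"); crop(p,80,140,240,280,4.2,"top13")
E
```

```text
time: 26.55
tool_pos: [396.2, 247.2, 65.9]
tcp_rot: [-89.7, 0.2, -90.0]
ft_force: [13.3, 8.3, -6.2]
finger_gap: 15.3
time: 26.92
tool_pos: [396.1, 247.3, 66.1]
tcp_rot: [-89.5, 0.2, -90.0]
ft_force: [23.8, 9.3, -17.0]
finger_gap: 14.9
[396.13264783 247.2347563   66.09618757] 26.975 [ 23.63053558  10.11023226 -17.41195131]
```

View pics/side13.png

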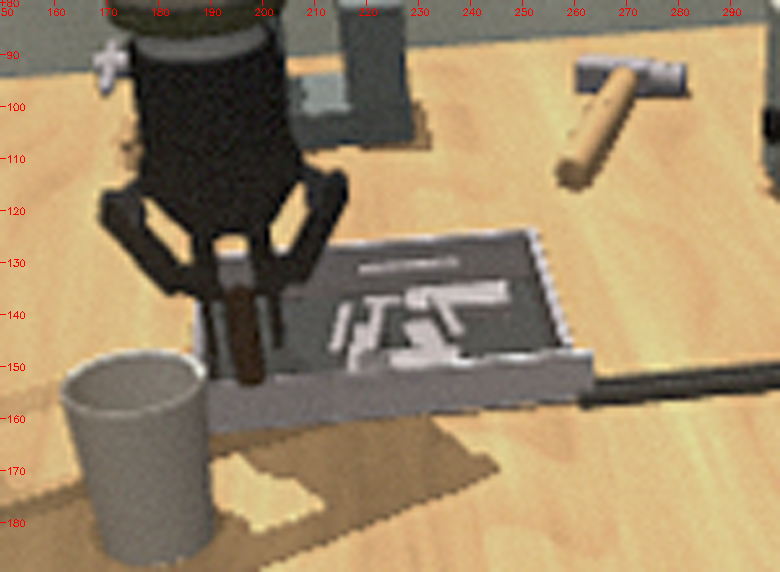

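View pics/top13.png

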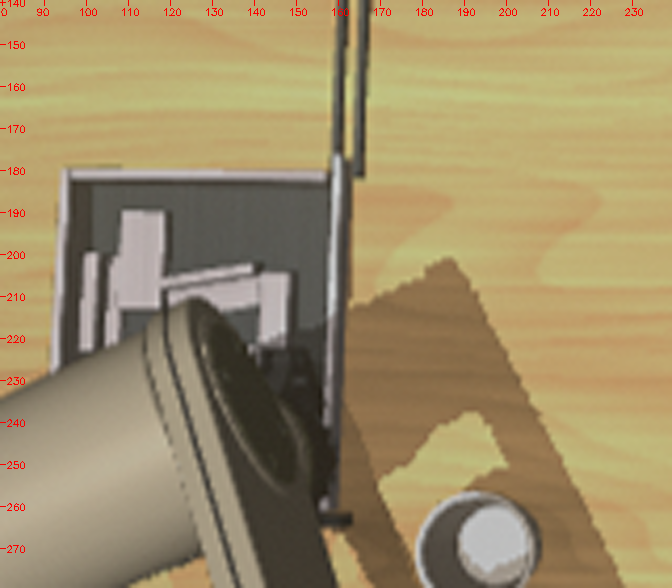

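```bash
python3 -m crank '[[0,0,1.5,0,0,0,1],[0,0,2.5,0,0,0,1],[0,0,2.5,0,0,0,0.6],[0,0,2.5,0,0,0,0.2],[0,0,2.5,0,0,0,0],[0,0,2.5,0,0,0,0],[0,0,2.5,0,0,0,0]]' && python3 -m crank '[[0,-10,0,0,0,0,0],[0,-30,0,0,0,0,0],[0,-60,0,0,0,0,0],[0,-95,0,0,0,0,0],[0,-130,0,0,0,0,0],[20,-150,20,0,0,0,0],[60,-150,40,0,0,0,0],[105,-150,60,0,0,0,0],[150,-150,80,0,0,0,0],[195,-150,95,0,0,0,0],[225,-150,100,0,0,0,0],[240,-150,100,0,0,0,0]]'
python3 - <<'E'
from h import *
p,d=snap("top","top14"); crop(p,80,95,240,280,3.2,"top14"); s=sense(); print(s["tool_pos"],s["time"],s["ft_force"])
p,d=snap("side","side14"); crop(p,130,80,350,230,3.6,"side14")
E
```

```text
time: 27.9
tool_pos: [395.0, 245.7, 65.2]
tcp_rot: [-90.0, -0.0, -90.0]
ft_force: [0.3, 0.0, -0.2]
finger_gap: 85.5
time: 29.4
tool_pos: [495.3, 4.3, 215.9]
tcp_rot: [-90.0, -0.0, -90.1]
ft_force: [0.0, -0.3, 0.0]
finger_gap: 85.2
[495.15628839   3.5550288  215.79975814] 29.45 [ 0.13310873 -0.50595533  0.22048439]
```

View pics/top14.png

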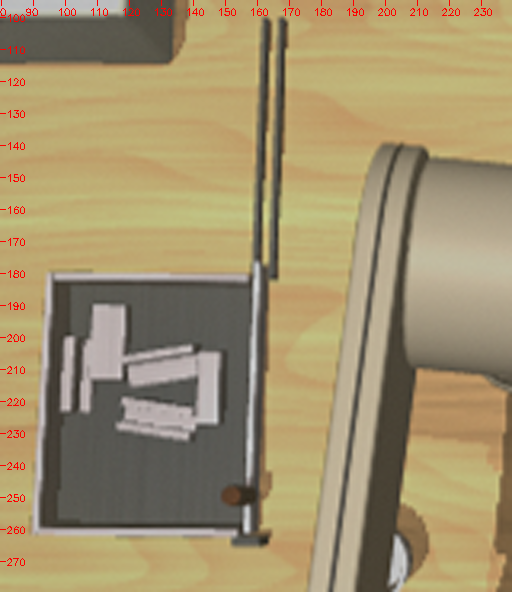

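View pics/side14.png

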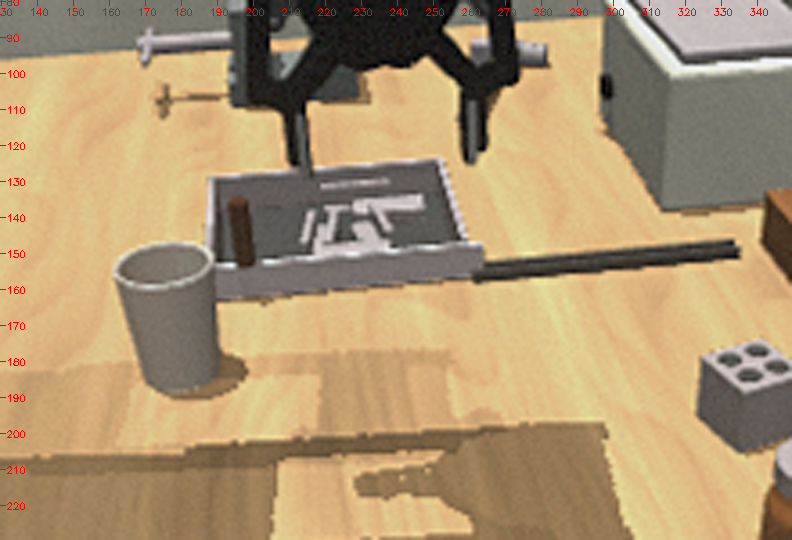

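Run:
```python
from h import *
np.set_printoptions(precision=1,suppress=True)
p=np.load("pics/top14.npy"); d=np.load("pics/top14d.npy"); C=cloud("top",d)
crop(p,365,180,425,270,6.5,"c_mat14")
print("post",w("top",(152.0,249),86))
a=np.load("pics/top0.npy").astype(int); 
def blob(u0,v0,u1,v1,zmin,zmax=200):
    c=C[v0:v1,u0:u1].reshape(-1,3); c=c[(c[:,2]>zmin)&(c[:,2]<zmax)]; return np.median(c,0)
print("blade",blob(370,185,418,265,36,60),"handle",blob(370,185,418,265,85))
print("dome",blob(235,105,272,143,35),"jar",blob(285,105,325,150,50),"bench",blob(325,115,375,160,14))
c=C[183:258,100:152].reshape(-1,3); c=c[(c[:,2]>8)&(c[:,2]<80)&(c[:,1]<398)&(c[:,0]>420)]; print("offcuts",c.min(0),np.percentile(c,[1,99],axis=0))
cv2.imwrite("pics/top14f.png",cv2.resize(p[:,:,::-1],(800,600)))
```

```text
post [396.6 246.6  86. ]
blade [ 451.2 -367.3   43.7] handle [ 466.2 -365.9   99. ]
dome [723.1   2.8  50.2] jar [ 714.2 -128.4   70.1] bench [ 691.4 -259.1   20.5]
offcuts [442.6 272.9   8. ] [[445.2 277.3   8.3]
 [570.3 397.2  27.6]]
```

View pics/c_mat14.png

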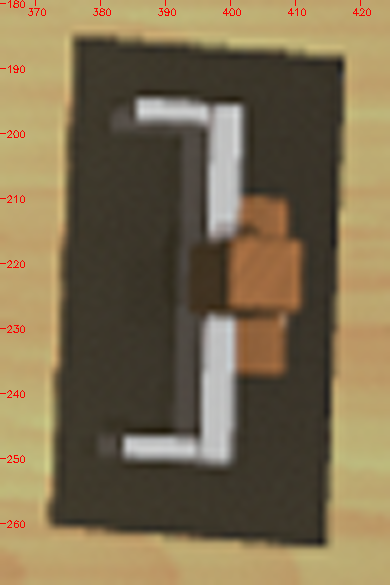

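View pics/top14f.png

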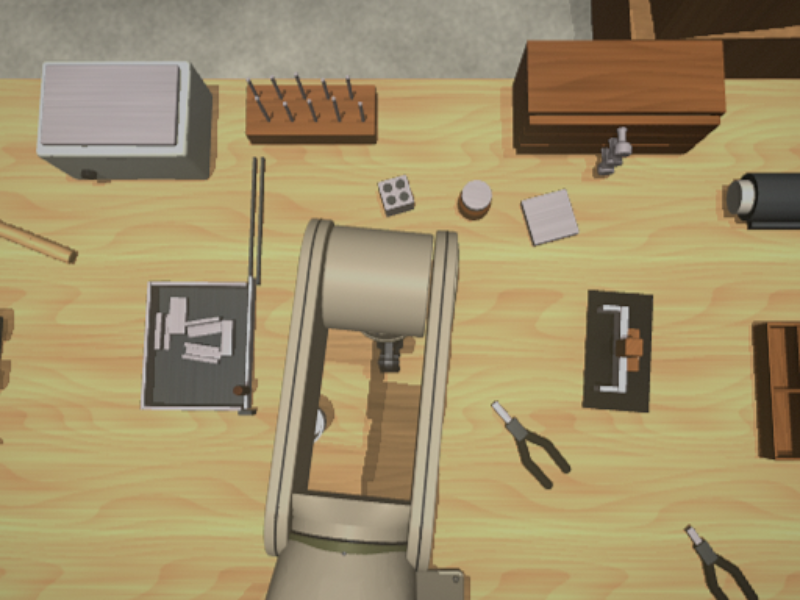

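```bash
python3 -m crank '[[0,0,0,0,0,0,0],[0,0,0,0,0,0,0],[0,0,0,0,0,0,0]]' && python3 -c "
from bench import *
print(hand_in())"
```

```text
time: 29.88
tool_pos: [495.0, 6.6, 215.3]
tcp_rot: [-90.0, 0.0, -89.9]
ft_force: [0.4, -0.3, 0.5]
finger_gap: 85.5
the job is handed in; nothing more can be done
None
```

I handed the job in at 29.9 s with all five offcuts in the pan, the gate shut and the sweeper back on its mat. The hand-in reported no verdict.

- **Sweeping:** Two passes with the sweeper did it. The flat, channel and tee went first, then the square and angle. In the last picture all five lie in the pan. The nearest edge is at about y = 273 mm, roughly 28 mm behind the gate, and the highest point is about 28 mm.
- **Gate:** I pulled it shut by its post. The contact force rose to about 24 N with no further travel, with the post at x ≈ 396–397 mm. My estimate for fully shut was about 398 mm, from a pan position good to roughly 2 mm. After release the picture still shows the gate at its stop.
- **Sweeper:** It stands upright on the mat, about 1 mm along and 4–5 mm across from the mat's middle.
- **Bystanders:** The doming block, jar and bench block measured within 1 mm of their starting positions. The cup and pliers I checked only by eye, and both look unmoved.
- **Robot:** The arm is clear of everything, with the gripper open. The highest wrist force I read was about 31 N, at the gate's stop.

No check failed. The only disagreement is the 1–2 mm between the measured and estimated shut position, which is within the calibration error.

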